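Make up two actuator kits with spacer piles

TASK

Make up the two actuator kits. In the tray with the high step, stand the spring cartridge upright in the round collar and lay a pile of two spacers, one on the other, flat on the marked pile place, so that the pile comes level with the step; in the tray with the low step, stand the hose coupling, hexagon end down as it is now, in the square pocket and lay a single spacer flat on the pile place, level with that step. Choose the spacers so that both trays come out right, centre them well on the pile places, and leave the one spare spacer lying where it is.

Things in the scene. Friction and masses are not known exactly. Their poses are not given: they have to be found in the camera images.
- tray_high: Fixed grey tray, x -55 to 55, y -75 to 145 mm from the origin, rim 4 mm. Origin: top of its floor (6 mm over the bench), centre of the pile place (64 mm square, scribed corners), z up. Aluminium step 46 mm above the floor (the higher one), at y -46 to -68, x -35 to 35 mm. At x 0, y +97 mm: centre of the collar for the cartridge, 8 mm high, 80 mm inside, 88 mm outside diameter.
- tray_low: Fixed grey tray, x -55 to 55, y -75 to 145 mm from the origin, rim 4 mm. Origin: top of its floor (6 mm over the bench), centre of the pile place (64 mm square, scribed corners), z up. Aluminium step 20 mm above the floor (the lower one), at y -46 to -68, x -35 to 35 mm. At x 0, y +97 mm: centre of the square pocket for the coupling, walls 8 mm high, 46 mm inside, 54 mm outside width.
- spacer_ring: Steel spacer, a round disc of 40 mm diameter with a 17 mm centre hole, 14 mm thick. Origin at the centre of its underside, z up; lies flat at the start. About 110 g.
- spacer_fork: Steel U-shaped (slotted) spacer, 40 x 40 mm, 20 mm thick, with a 14 mm wide slot open towards its -y side; its solid flanks face -x and +x, 40 mm apart. Origin at the centre of its underside, z up; lies flat at the start. About 160 g.
- spacer_square: Steel square spacer, 40 x 40 mm with one 14 mm hole in the middle, 26 mm thick. Origin at the centre of its underside, z up; lies flat at the start. About 260 g.
- spacer_oblong: Steel oblong spacer, 36 mm along x and 56 mm along y, with two 9 mm holes, 32 mm thick. Origin at the centre of its underside, z up; lies flat at the start. About 400 g.
- cartridge: Spring cartridge: black coil spring between two cream-coloured round end discs, standing upright, 52 mm diameter, 105 mm high; it stands in the stock row, about 0.55 to 0.72 m from the robot (another, in the far left corner behind the white parts tub, is a bystander). Origin at the centre of its underside, z up along its axis.
- hose_coupling: Small pale hose coupling standing on its hexagon end: round tube above, hexagon foot 22 mm across flats along x and 25 mm along y, 32 mm high. Origin at the centre of its underside, z up along its axis.
Things that resemble listed ones, but are neither listed nor needed, are in the scene too. Leave any brown or yellow look-alike of the spacer_oblong alone.

How it is judged:
By the outcome, as a careful person would: the job done as asked, in the order asked, and still so for the second after the job is handed in, with the robot touching nothing.
It also fails if it takes over 115 s, if anything falls off the work surface, if the arm or the gripper's body presses on something with over 40 N, if the wrist force passes 120 N, or if a joint passes its speed limit or range.

ROBOT

A 6-joint arm with a two-finger parallel gripper is mounted at the origin on a cart in front of the work surface, level with it; the furniture and walls round the work are solid. World frame = base frame: x ahead of the robot, y to its left, z up, the work surface at z = 0. Lengths are in m, angles in rad, forces in N, time in s.
With the tool pointing down it reaches from about 0.275 to 0.875 m from the base axis. Payload 12.5 kg.
Tool frame: the origin (TCP) lies on the centre line of the jaws, within the pads' length; the fingertips stand r.finger_overhang ahead of it and the grasp point (between the pads) lies 3 mm ahead of it (r.finger_overhang is the distance from the TCP to the fingertips, in m); z points along the fingers, y is the line along which they close (so a half turn about z gives the same grasp; the last joint's range is limited). The gripper opens to 85 mm and grips with 20 to 120 N. Pads are 22 mm wide; open, the fingers measure 114 mm over their backs; the gripper's body (76 mm by 85 mm) begins 54 mm behind the grasp point. The pads swing forward as they close: fully open they stand 13 mm farther back than shut.
Start: joints at [1.237, 0.351, 1.652, -0, 1.139, -0.085], TCP at [0.135, 0.533, 0.253] pointing down, gripper open.
Joint ranges: [-2.75, 2.75], [-0.79, 2.1], [0.01, 2.65], [-1.57, 4.71], [0.07, 3.14], [-2.87, 2.87]. Speed limits (rad/s): [2.22, 2.22, 2.79, 3.14, 3.14, 3.14].

INTERFACE

Orientations are given as a unit quaternion [x, y, z, w].
In Python, from cell import r, optics gives the robot as it stands. The module is installed in compiled form; this text tells all that it offers. Calls block until the motion is done:
- r.move_to(position, orientation): joint-space move of the TCP to a pose.
- r.move_linear(position, rot=None, vel=0.15): straight line of the TCP; rot=None keeps the orientation; vel is the mean speed in m/s.
- r.set_joints(angles): joint-space move.
- r.set_gripper(opening, squeeze=None): opening from 0.0 (shut) to 1.0 (fully open); squeeze is the grip in N (None keeps the last); returns when the fingers have stopped.
- r.sleep(seconds).
- r.inverse_kinematics(position, orientation): joint angles nearest the present ones, or None.
- optics.get_image(name): name is "scene" or "top" or "wrist"; returns a dict with "pixels" (400x640x3 uint8, red, green, blue), "depth" (400x640 float32, m along the optical axis (not along the pixel's ray), 0 where there is no reading), "fx", "fy", "cx", "cy" (pixels), "camera_from_world" (4x4, takes a point from world to camera coordinates); the wrist camera has in their place "mount" (4x4, takes a point from camera to tool coordinates, whose origin is the TCP and whose axes are the flange's). Camera axes: x right, y down, z forward; pixel columns grow to the right and rows downward; lengths in m; the calibration is good to about 2 mm. The wrist camera is an equidistant fisheye: a pixel r from the principal point sees the ray r / f radians off the axis. A picture is of the moment at which its call begins: read the wrist's pose just before it.
A pose or a line that the arm cannot do raises r.PlanningError and nothing moves.
- r.hand_in(): hands the job in; it is judged then, once.
Readings, each from a call of its own:
- r.current_t(): time.
- r.current_q(): joint angles.
- r.current_qvel(): joint speeds.
- r.current_effort(): joint torques, N m.
- r.current_tool_pos(): TCP position.
- r.current_ee_rot(): TCP orientation.
- r.current_contact_force(): force on the tool from outside, world axes, zero at the start.
- r.current_torque(): the same for the moment, N m.
- r.current_opening(): opening from 0.0 (shut) to 1.0 (fully open).
- r.current_finger_force(): force on a finger pad.
Only numpy, scipy, OpenCV 4.12 (cv2) and the standard library are available. Lean on these libraries where they do the work, as an engineer would, in place of code of your own. Each camera call takes 0.05 s, during which the arm holds its last target. There are 200 camera calls.

## Working session

There is one attempt and no reset: what is moved stays moved. The work goes in short steps, each a Python script; the robot and the scene stay as the last script left them, time stands still between calls to the robot, and variables do not carry over. Pictures are saved under pics/ and viewed, at most 14 in all, crops included, and the job is handed in when it is done.

```bash
mkdir -p pics
python3 - <<'E'
from cell import r, optics
import cv2, pickle
d={}
for n in("scene","top","wrist"):
    p=(r.current_tool_pos(),r.current_ee_rot()); im=optics.get_image(n); im["tool"]=p; d[n]=im
    cv2.imwrite(f"pics/{n}0.png",im["pixels"][...,::-1])
    print(n,im["fx"],im["fy"],im["cx"],im["cy"],im.get("camera_from_world",im.get("mount")))
pickle.dump(d,open("d0.pkl","wb"))
print(r.finger_overhang,r.current_t(),r.current_ee_rot(),r.current_opening())
E
```

```text
scene 379.1426103771211 379.1426103771211 321.73344806230006 196.9533168522614 [[ 0.76029297 -0.64934822  0.01736354 -0.37498616]
 [-0.27096256 -0.34132511 -0.90004248  0.20598733]
 [ 0.59036759  0.6795911  -0.43545613  0.6660272 ]
 [ 0.          0.          0.          1.        ]]
top 485.62187905199596 485.62187905199596 325.9850524716738 199.83670226339035 [[ 2.13197548e-03 -9.99954528e-01 -9.29501542e-03  3.19569609e-02]
 [-9.86539254e-01 -5.83349837e-04 -1.63523579e-01  5.24433454e-01]
 [ 1.63510721e-01  9.51852584e-03 -9.86495637e-01  1.24112769e+00]
 [ 0.00000000e+00  0.00000000e+00  0.00000000e+00  1.00000000e+00]]
wrist 309.70691628693146 309.70691628693146 315.6003604625218 205.29452220097033 [[-5.16830010e-04 -9.64389718e-01 -2.64484790e-01  6.67721502e-02]
 [ 9.99999821e-01 -4.18474383e-04 -4.28219424e-04  8.10392654e-04]
 [ 3.02290301e-04 -2.64484963e-01  9.64389762e-01 -1.19730876e-01]
 [ 0.00000000e+00  0.00000000e+00  0.00000000e+00  1.00000000e+00]]
0.022 0.15 [ 1.24068910e-01  9.92273494e-01 -4.55519385e-04 -1.03281693e-04] 1.0006396013372
```

View pics/top0.png

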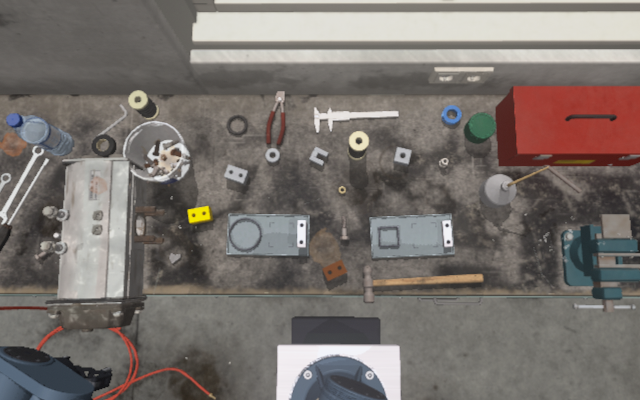

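View pics/scene0.png

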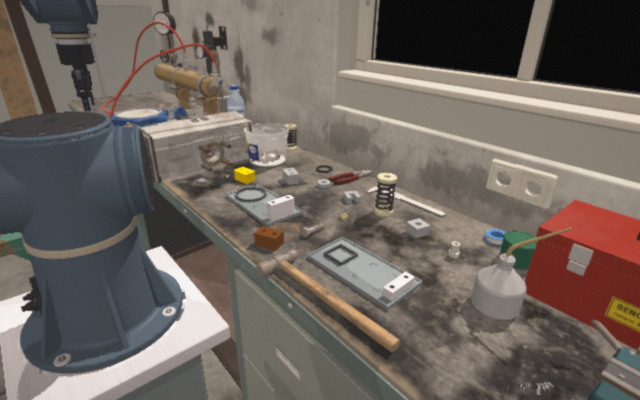

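Top view: grey two-hole oblong (236,174), with look-alikes yellow (200,214) and brown (334,271). Steel ring (272,155), against black ring (237,124), dark ring (103,146) and blue ring (452,115). Fork (319,156), square (402,156). Cartridge in the stock row (358,143), against the bystander (141,103). Coupling: pale (444,161), against the brass bit (342,189). High tray (268,235) has the round collar, low tray (411,236) the square pocket. Close crop next.

Run:
```python
import cv2,pickle,numpy as np
d=pickle.load(open("d0.pkl","rb"));im=d["top"]
c=im["pixels"][105:290,215:465,::-1]
cv2.imwrite("pics/topc.png",cv2.resize(c,None,fx=3.2,fy=3.2,interpolation=cv2.INTER_CUBIC))
T=np.linalg.inv(im["camera_from_world"])
v,u=np.mgrid[0:400,0:640];z=im["depth"]
P=np.stack([(u-im["cx"])/im["fx"]*z,(v-im["cy"])/im["fy"]*z,z],-1)@T[:3,:3].T+T[:3,3]
def blob(name,u0,u1,v0,v1,h,tol=.004):
    q=P[v0:v1,u0:u1]; m=(abs(q[...,2]-h)<tol)
    n,l,s,_=cv2.connectedComponentsWithStats(m.astype(np.uint8))
    if n<2: print(name,"none",np.round(np.sort(q[...,2].ravel())[::60],3));return
    k=1+np.argmax(s[1:,4]); p=q[l==k]
    rr=cv2.minAreaRect((p[:,:2]*1000).astype(np.float32))
    print(name,len(p),"z",np.median(p[:,2]).round(4),"mean",p.mean(0).round(4),"rect c/size/ang",np.round(rr[0],1),np.round(rr[1],1),round(rr[2],1))
blob("oblong",222,250,162,188,.032)
blob("ring",262,284,146,166,.014)
blob("fork",306,332,145,168,.020)
blob("square",391,414,145,168,.026)
blob("cart",342,374,126,160,.105,.006)
blob("coup",434,456,150,172,.032)
blob("steph",290,315,210,260,.052)
blob("stepl",436,460,210,260,.026)
blob("collar",224,270,212,258,.014,.003)
blob("pocket",374,404,222,254,.014,.003)
print("bench z",np.median(P[190:210,300:330,2]))
blob("floorH",225,315,208,262,.006,.003)
blob("floorL",366,458,208,262,.006,.003)
```

```text
oblong 197 z 0.0333 mean [0.5984 0.2795 0.033 ] rect c/size/ang [598.7 278.5] [56.9 36.1] 71.2
ring 107 z 0.0146 mean [0.6555 0.1827 0.0146] rect c/size/ang [655.8 182.5] [38.6 36.7] 26.2
fork 150 z 0.0212 mean [0.6519 0.0567 0.0209] rect c/size/ang [651.3  55.5] [40.3 40.6] 62.7
square 149 z 0.0269 mean [ 0.6512 -0.1723  0.0265] rect c/size/ang [ 651.3 -173.1] [40.1 41. ] 76.1
cart 275 z 0.1067 mean [ 0.6681 -0.0491  0.1065] rect c/size/ang [668.5 -49.8] [49.7 51.3] 47.3
coup 24 z 0.0324 mean [ 0.6339 -0.2843  0.0323] rect c/size/ang [ 633. -285.] [16.5 16.5] 85.0
steph 169 z 0.0531 mean [0.4375 0.0981 0.0529] rect c/size/ang [435.8  97.5] [68.2 21.2] 0.2
stepl 189 z 0.0269 mean [ 0.4386 -0.2859  0.0266] rect c/size/ang [ 438.8 -285.9] [69.6 23.5] 2.4
collar 37 z 0.013 mean [0.466  0.2878 0.0132] rect c/size/ang [465.1 288.7] [23.6 18.8] 75.8
pocket 21 z 0.0139 mean [ 0.4542 -0.1515  0.014 ] rect c/size/ang [ 455.1 -151.4] [19.6 11.7] 52.2
bench z 0.0017459593262292294
floorH 1266 z 0.0067 mean [0.4371 0.1551 0.0065] rect c/size/ang [436.3 168.3] [143.8 206.4] 0.4
floorL 1713 z 0.0067 mean [ 0.4334 -0.1959  0.0065] rect c/size/ang [ 436.9 -196. ] [142.8 242.8] 0.2
```

View pics/topc.png

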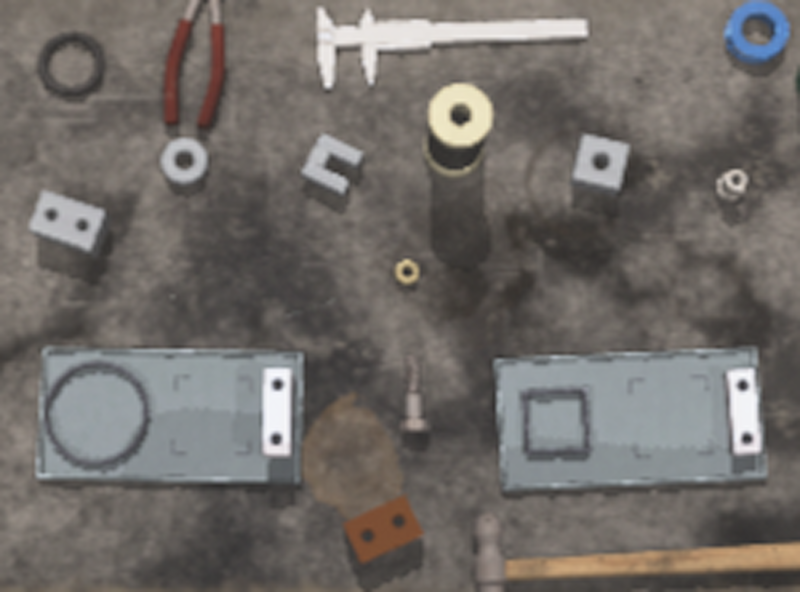

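Crop: oblong (68,222), ring (184,160), fork (331,165, slot opening right and slightly down), square (601,162), cartridge (460,115), coupling (733,183), collar (98,415), pocket (555,424), steps (277,411) and (742,411). Only 14+32=46 leaves a fitting single (20). So the oblong goes under the ring on high, the fork on low, and the square is spare. Now wrist close-ups.

```bash
cat > h.py <<'E'
from cell import r, optics
import numpy as np, cv2, pickle
from scipy.spatial.transform import Rotation as Ro
def quat(a): return [np.cos(a/2),np.sin(a/2),0,0]
def best(p,a):
    """of the two equal grasps take the one with the last joint nearest the middle"""
    c=[]
    for b in(a,a+np.pi):
        b=(b+np.pi)%(2*np.pi)-np.pi
        q=r.inverse_kinematics(p,quat(b))
        if q is not None: c.append((abs(q[5]),b))
    return min(c)[1]
def go(x,y,z,a): r.move_to([x,y,z],quat(a))
def lin(x,y,z,v=.15): r.move_linear([x,y,z],vel=v)
def snap(name):
    p=np.array(r.current_tool_pos());R=Ro.from_quat(r.current_ee_rot()).as_matrix()
    im=optics.get_image("wrist"); T=np.eye(4);T[:3,:3]=R;T[:3,3]=p; im["T"]=T@np.array(im["mount"])
    cv2.imwrite(f"pics/{name}.png",im["pixels"][...,::-1]); pickle.dump(im,open(name+".pkl","wb"))
    return im
def rays(im):
    K=np.array([[im["fx"],0,im["cx"]],[0,im["fy"],im["cy"]],[0,0,1]])
    v,u=np.mgrid[0:400,0:640].astype(float)
    n=cv2.fisheye.undistortPoints(np.stack([u,v],-1).reshape(-1,1,2),K,np.zeros(4)).reshape(400,640,2)
    return np.dstack([n,np.ones((400,640))])
def cloud(im):
    T=im["T"];return (rays(im)*im["depth"][...,None])@T[:3,:3].T+T[:3,3]
def onplane(im,h):
    T=im["T"];d=rays(im)@T[:3,:3].T;return T[:3,3]+d*((h-T[2,3])/d[...,2])[...,None]
def blob(im,name,x,y,h,rad,tol=.004):
    """component of the points at height h near x,y; outline cast on plane h"""
    P=cloud(im);Q=onplane(im,h)
    m=(abs(P[...,2]-h)<tol)&(np.hypot(P[...,0]-x,P[...,1]-y)<rad)&(im["depth"]>0)
    n,l,s,_=cv2.connectedComponentsWithStats(m.astype(np.uint8))
    if n<2: print(name,"none");return
    k=1+np.argmax(s[1:,4]);q=(Q[l==k][:,:2]*1000).astype(np.float32);rr=cv2.minAreaRect(q);(cx,cy),cr=cv2.minEnclosingCircle(q)
    print(name,len(q),"z",np.median(P[l==k][:,2]).round(4),"rect",np.round(rr[0],1),np.round(rr[1],1),round(rr[2],1),"circ",round(cx,1),round(cy,1),round(cr,1))
    return q
E
python3 - <<'E'
from h import *
for n,x,y in(("tH",.437,.19),("w1",.62,.24),("w2",.64,.01),("w3",.63,-.22),("tL",.437,-.20)):
    a=np.pi/2; z=.20 if n[0]=="w" else .25
    if n=="w2": z=.26
    go(x,y,z,a); im=snap(n)
    if n=="tH":
        blob(im,"step",.437,.098,.052,.06); blob(im,"collar",.437,.252,.014,.06,.003); blob(im,"floor",.437,.19,.0075,.16,.0035)
    if n=="w1": blob(im,"oblong",.598,.279,.032,.05);blob(im,"ring",.655,.183,.014,.04)
    if n=="w2": blob(im,"fork",.652,.056,.020,.04);blob(im,"cart",.668,-.049,.105,.05,.006);blob(im,"oblong",.598,.279,.032,.05)
    if n=="w3": blob(im,"square",.651,-.173,.026,.04);blob(im,"coup",.633,-.285,.032,.03)
    if n=="tL": blob(im,"step",.437,-.286,.026,.06); blob(im,"pocket",.437,-.132,.014,.06,.003); blob(im,"floor",.437,-.19,.0075,.16,.0035)
print(r.current_t())
ims=[cv2.imread(f"pics/{n}.png")[20:380] for n in("tH","tL","w2","w3")]
cv2.imwrite("pics/quad.png",cv2.resize(np.vstack([np.hstack(ims[:2]),np.hstack(ims[2:])]),(800,450),interpolation=cv2.INTER_AREA))
E
```

```text
step 1085 z 0.0512 rect [436.5  99.2] [23.2 69. ] 89.8 circ 436.4 98.4 35.5
collar 787 z 0.0129 rect [439.3 251.2] [85.9 86.6] 0.1 circ 438.9 251.7 44.0
floor 9908 z 0.0054 rect [438.2 190. ] [219.8 111.2] 89.0 circ 437.2 189.7 122.0
oblong 2096 z 0.0311 rect [599.6 277.6] [56.6 36.6] 71.6 circ 599.8 277.5 32.6
ring 806 z 0.0131 rect [655.8 183.8] [37.9 39.4] 1.0 circ 656.4 183.5 20.3
fork 895 z 0.0192 rect [652.6  54.9] [40.2 40.3] 63.6 circ 653.2 54.4 27.0
cart 1810 z 0.104 rect [669.7 -48.4] [51.4 52.5] 15.1 circ 670.0 -48.7 27.1
oblong none
square 1557 z 0.0251 rect [ 652.5 -173.7] [40.4 40.5] 76.3 circ 652.4 -173.9 27.5
coup 158 z 0.0309 rect [ 634.5 -284.2] [16.9 16.4] 89.9 circ 635.1 -284.8 9.1
step 961 z 0.0252 rect [ 439.2 -285.7] [68.5 24. ] 2.4 circ 439.6 -286.5 35.3
pocket 598 z 0.013 rect [ 432.8 -133. ] [54.1 53.8] 2.9 circ 433.0 -133.8 37.3
floor 12110 z 0.0053 rect [ 435.7 -195.5] [111.4 221.6] 2.5 circ 435.5 -196.1 122.7
5.575
```

View pics/quad.png

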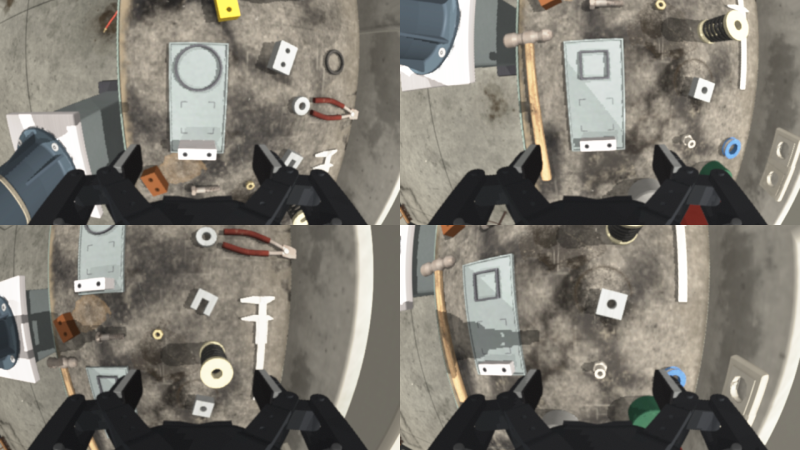

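Measurements agree. High tray: yaw -1.0°, pile (437.5,155.1), collar (439.2,252). Low tray: yaw 2.4°, pile (437,-230), pocket (433.1,-133.6). Sizes and heights match too. Cartridge first.

```bash
cat >> h.py <<'E'
def pick(x,y,zt,a,w,N,pre,hov=.1):
    """zt: TCP height at the grasp; w: width expected, m"""
    a=best([x,y,zt],a); r.set_gripper(pre); go(x,y,zt+hov,a); lin(x,y,zt,.12)
    r.set_gripper(0.0,N); print("opening mm",85*r.current_opening(),"want",w*1000,"finger N",r.current_finger_force())
    lin(x,y,zt+.1+.02,.2); print("after lift",85*r.current_opening(),r.current_contact_force(),r.current_t())
    return a
def place(x,y,zt,a,post,hov=.1):
    go(x,y,zt+hov,a); lin(x,y,zt+.02,.2); lin(x,y,zt,.05); r.sleep(.15); print("at place",np.round(r.current_contact_force(),1),np.round(r.current_tool_pos(),4))
    r.set_gripper(post); lin(x,y,zt+hov,.2); print("t",r.current_t())
E
python3 - <<'E'
from h import *
d=np.deg2rad
a=pick(.6697,-.0486,.098,d(90),.052,50,.95)
place(.4392,.2520,.1045,a,.9)
go(.437,.12,.25,d(90)); im=snap("c1"); blob(im,"cart",.439,.252,.111,.06,.006)
E
```

```text
opening mm 50.380355698092664 want 52.0 finger N 52.715551257133484
after lift 50.433728662041055 [-0.17580365  0.93470958 -4.47789064] 9.0083
at place [-3.3 -1.6  7. ] [0.4393 0.2521 0.105 ]
t 12.7
cart 2545 z 0.1099 rect [439.7 250. ] [51.  51.4] 17.5 circ 439.6 250.2 26.0
```

```bash
python3 - <<'E'
from h import *
d=np.deg2rad
a=pick(.5996,.2776,.026,d(71.6),.036,60,.72)
place(.4375,.1551,.0325,a+d(17.4),.62)
a=pick(.6560,.1836,.023,d(89),.040,40,.72)
print(a)
go(.437,.12,.25,d(90)) if False else None
r.move_to([.50,.155,.22],quat(a)); im=snap("c2"); blob(im,"oblong",.4375,.155,.038,.045)
E
cd pics; python3 -c "
import cv2;a=cv2.imread('c2.png');cv2.imwrite('c2v.png',a)"
```

```text
opening mm 34.74465265321529 want 36.0 finger N 62.0522403717041
after lift 34.95369357725224 [ 0.0054564   0.18937732 -4.95802669] 16.7583
at place [-3.   0.   8.7] [0.4377 0.1551 0.0329]
t 19.8
opening mm 36.727552908433026 want 40.0 finger N 50.065742335282266
after lift 35.50865645481447 [-0.41738881  0.12414234 -2.61190823] 23.0167
1.5533430342749535
oblong 1743 z 0.037 rect [438.4 155.1] [55.5 36.1] 88.6 circ 438.0 155.2 32.5
```

View pics/c2v.png

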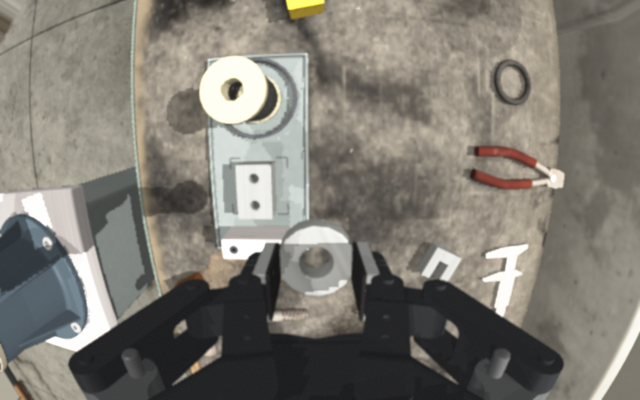

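The picture shows the oblong squarely on the pile place (253,190), the cartridge in its collar (234,90), and the ring in the jaws (316,258). The opening of 35.5 mm is suspicious, so I'm checking the ring's tilt.

Run:
```python
from h import *
im=pickle.load(open("c2.pkl","rb"));print(r.current_opening()*85, r.current_tool_pos())
P=cloud(im);rgb=im["pixels"].astype(int)
v,u=np.mgrid[0:400,0:640]
m=(np.hypot((u-316)/36,(v-258)/36)<1)&(rgb.min(-1)>110)&(im["depth"]>.05)&(abs(P[...,2]-.205)<.06)
q=P[m];print(len(q),q.mean(0).round(4),np.percentile(q[:,2],[5,50,95]).round(4))
A=np.c_[q[:,:2]-q[:,:2].mean(0),np.ones(len(q))]
for _ in range(5):
    c=np.linalg.lstsq(A,q[:,2],rcond=None)[0];e=abs(A@c-q[:,2]);k=e<max(.001,2*np.median(e));A,q=A[k],q[k]
print("slopes deg",np.rad2deg(np.arctan(c[:2])),"z",c[2],len(q),e.max())
rr=cv2.minAreaRect((q[:,:2]*1000).astype(np.float32));print(rr)
c=cv2.imread("pics/c2.png")[200:330,230:410];cv2.imwrite("pics/c2z.png",cv2.resize(c,None,fx=4,fy=4,interpolation=cv2.INTER_CUBIC))
```

```text
35.365545130300106 [0.50075331 0.15507922 0.21911845]
3272 [0.5011 0.157  0.199 ] [0.1973 0.1991 0.2002]
slopes deg [-1.21208112 -0.39872296] z 0.1991333846228452 2629 0.0009946982610734012
((500.8813781738281, 155.20069885253906), (38.156036376953125, 34.993408203125), 88.26529693603516)
```

View pics/c2z.png

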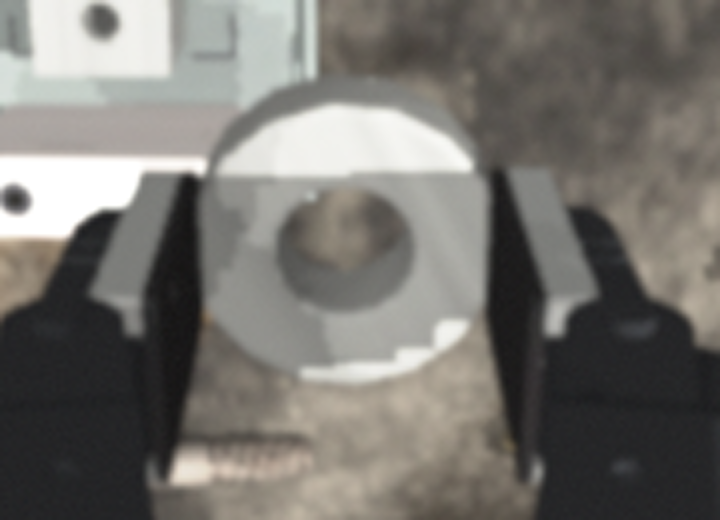

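The ring is level and centred, but it sits right at the pad tips: its top is about 19 mm below the TCP, so it has slipped. I'll move gently and lower it until it touches.

Run:
```python
from h import *
lin(.4378,.1551,.088,.08); r.sleep(.2)
f0=r.current_contact_force()[2]; print("f0",f0,85*r.current_opening())
z=.088
while z>.058:
    z-=.0015; lin(.4378,.1551,z,.03); f=r.current_contact_force()[2]
    if f-f0>4: break
print("contact z",z,f,r.current_tool_pos(),85*r.current_opening(),r.current_t())
```

```text
f0 -1.341510787984983 35.33184784490384
contact z 0.06999999999999998 17.157780142701075 [0.43821981 0.15516723 0.07098059] 35.9173871590436 28.9833
```

Run:
```python
from h import *
lin(.4378,.1551,.0715,.03)
r.set_gripper(.6); lin(.4378,.1551,.15,.2)
go(.437,.12,.24,np.pi/2); im=snap("c3")
blob(im,"ring",.4375,.155,.052,.045);blob(im,"oblong",.4375,.155,.038,.045);blob(im,"step",.437,.099,.052,.035);blob(im,"cart",.439,.252,.111,.06,.006);print(r.current_t())
```

```text
ring 980 z 0.051 rect [438.4 154.7] [38.1 37.8] 89.9 circ 438.4 154.5 20.1
oblong 402 z 0.0371 rect [438.4 174.2] [18.7 35. ] 89.6 circ 437.9 174.2 19.4
step 1366 z 0.0511 rect [436.4  98.5] [22.6 68.5] 89.9 circ 436.8 99.2 34.7
cart 2744 z 0.1099 rect [439.8 249.9] [50.8 50.4] 0.2 circ 439.5 250.1 26.1
30.6
```

View pics/c3.png

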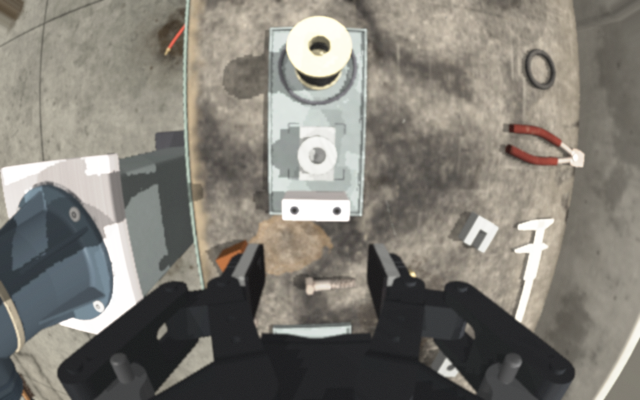

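The high tray is done: ring top equals the step height (51.0 vs 51.1), centred to about 1 mm. Next a close crop of the coupling for its hexagon height.

Run:
```python
from h import *
im=pickle.load(open("w3.pkl","rb"));P=cloud(im)
m=(np.hypot(P[...,0]-.6345,P[...,1]+.2845)<.02)&(P[...,2]>.004)&(im["depth"]>0)
q=P[m];print(np.histogram(q[:,2],bins=np.arange(.004,.037,.003)))
for z0 in(.005,.008,.011,.014,.02):
    k=q[(q[:,2]>z0)&(q[:,2]<z0+.004)];print(z0,len(k),k[:,:2].min(0).round(4),k[:,:2].max(0).round(4))
v,u=np.argwhere(m).mean(0).astype(int);c=cv2.imread("pics/w3.png")[v-25:v+25,u-30:u+30];cv2.imwrite("pics/coup.png",cv2.resize(c,None,fx=10,fy=10,interpolation=cv2.INTER_CUBIC))
```

```text
(array([ 17,  35, 105,  24,  24,  26,  33,  33,  88,  70]), array([0.004, 0.007, 0.01 , 0.013, 0.016, 0.019, 0.022, 0.025, 0.028,
       0.031, 0.034]))
0.005 33 [ 0.6237 -0.2908] [ 0.6468 -0.2741]
0.008 110 [ 0.6238 -0.2917] [ 0.6466 -0.2741]
0.011 73 [ 0.6249 -0.2914] [ 0.6466 -0.2743]
0.014 32 [ 0.626  -0.2914] [ 0.6431 -0.2774]
0.02 42 [ 0.6261 -0.2909] [ 0.6429 -0.2768]
```

View pics/coup.png

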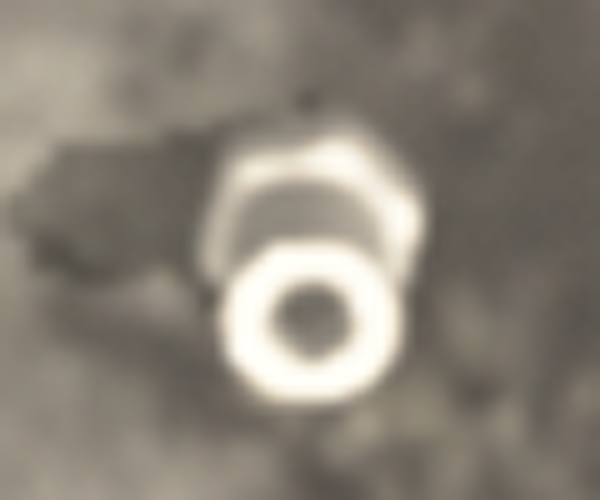

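The crop shows the tube (310,320) rising from the hexagon foot, with the shoulder at about 12.5 mm. I'll grip the tube just above it, which also keeps the tips clear of the pocket walls.

Run:
```python
from h import *
x,y=.6345,-.2845; a=best([x,y,.04],np.pi/2)
r.set_gripper(.55); go(x,y,.12,a); lin(x,y,.037,.12); print("down",np.round(r.current_contact_force(),1))
r.set_gripper(0.0,45); r.sleep(.2); print(85*r.current_opening(),r.current_finger_force(),np.round(r.current_contact_force(),1))
lin(x,y,.13,.12); go(.50,-.1336,.18,a); print(85*r.current_opening()); im=snap("c4"); P=cloud(im); print(r.current_t())
p=np.array(r.current_tool_pos())
m=(np.hypot(P[...,0]-p[0],P[...,1]-p[1])<.02)&(im["depth"]>.03)&(P[...,2]>.1)&(im["pixels"].min(-1)>110);q=P[m]
if len(q): print(p.round(4),len(q),q.mean(0).round(4),np.percentile(q[:,2],[2,50,90,98]).round(4))
```

```text
down [-0.4  0.4  0.6]
18.574535304187616 43.72813469264656 [-1.1  0.4  6.3]
18.24076757484787
35.7583
[ 0.501  -0.1345  0.1797] 2500 [ 0.5011 -0.1287  0.1693] [0.1449 0.1719 0.1891 0.1947]
```

View pics/c4.png

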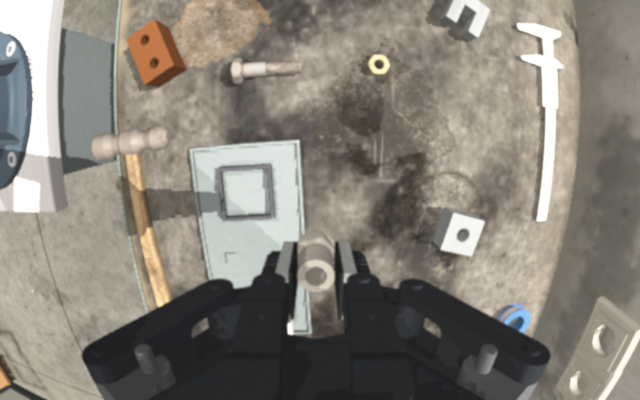

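The coupling is held upright between the pads (316,275). Lowering it into the pocket until it touches.

```bash
cat >> h.py <<'E'
def touch(x,y,z0,zmin,df=3):
    lin(x,y,z0,.15); r.sleep(.2); f0=r.current_contact_force()[2]; z=z0
    while z>zmin:
        z-=.0012; lin(x,y,z,.04); f=r.current_contact_force()[2]
        if f-f0>df: break
    print("touch",round(z,4),f0,f,r.current_tool_pos(),r.current_t()); return z
E
python3 - <<'E'
from h import *
x,y=.4331,-.1336; go(x,y,.11,best([x,y,.1],np.pi/2))
z=touch(x,y,.052,.039); r.set_gripper(.36); lin(x,y,.12,.2)
# fork
a=d=np.deg2rad(63.6); x,y=.6528,.0547; a=best([x,y,.03],a)
r.set_gripper(.72); go(x,y,.11,a); lin(x,y,.022,.12); print("down",np.round(r.current_contact_force(),1))
r.set_gripper(0.0,70); r.sleep(.2); print(85*r.current_opening(),np.round(r.current_contact_force(),1))
lin(x,y,.12,.12); print(85*r.current_opening()); 
go(.50,-.15,.22,a+np.deg2rad(28.8)); im=snap("c5"); print(85*r.current_opening(),r.current_t(),a)
blob(im,"coup",.4331,-.1336,.038,.03)
E
```

```text
touch 0.0436 -1.0697448182095513 8.331552822759862 [ 0.43322666 -0.13364308  0.04398671] 38.7167
down [ 0.3 -0.3 -0.3]
38.38502160576469 [-0.1 -0.7  5.6]
38.50224495117589
37.87381679994645 44.5333 1.1100294042683938
coup 166 z 0.0369 rect [ 433.8 -134.9] [17.6 16.3] 1.3 circ 433.8 -134.3 9.1
```

View pics/c5.png

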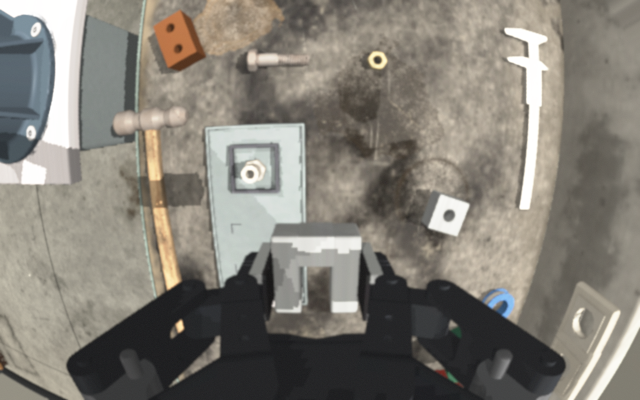

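The coupling stands in the pocket (251,172) and the fork is held across its flanks (316,272). Checking its tilt, then placing it.

Run:
```python
from h import *
im=pickle.load(open("c5.pkl","rb"));P=cloud(im);p=np.array(r.current_tool_pos())
v,u=np.mgrid[0:400,0:640];g=im["pixels"].min(-1)
m=(v>256)&(v<308)&(((u>276)&(u<298))|((u>334)&(u<354)))&(g>110);q=P[m]
A=np.c_[q[:,:2]-p[:2],np.ones(len(q))]
for _ in range(5):
    c=np.linalg.lstsq(A,q[:,2],rcond=None)[0];e=abs(A@c-q[:,2]);k=e<max(.001,2*np.median(e));A,q=A[k],q[k]
print("tilt deg",np.rad2deg(np.arctan(c[:2])),"top below TCP",p[2]-c[2],len(q),"rect",cv2.minAreaRect((q[:,:2]*1000).astype(np.float32)),p)
```

```text
tilt deg [-0.18975558  0.7112612 ] top below TCP 0.0038964373387197493 1766 rect ((500.52337646484375, -152.9622039794922), (36.31712341308594, 27.59866714477539), 1.9438902139663696) [ 0.50046315 -0.14938967  0.21942221]
```

Run:
```python
from h import *
x,y=.4372,-.2300; go(x,y,.11,np.deg2rad(92.4))
z=touch(x,y,.040,.025); r.set_gripper(.58); lin(x,y,.13,.2)
go(.437,-.24,.24,np.pi/2); go(.437,-.20,.25,np.pi/2); im=snap("c6")
blob(im,"fork",.437,-.23,.026,.035);blob(im,"step",.439,-.286,.026,.025);blob(im,"coup",.4331,-.1336,.038,.03);print(r.current_t())
```

```text
touch 0.028 -1.4953360133822187 20.400793276199675 [ 0.4373406  -0.2300805   0.02917262] 48.5
fork 932 z 0.025 rect [ 437.6 -229.5] [40.  40.9] 1.0 circ 437.4 -229.7 27.1
step 683 z 0.0252 rect [ 438.8 -285.8] [49.6 22.9] 2.1 circ 439.0 -286.1 25.0
coup 141 z 0.0368 rect [ 433.6 -134.2] [16.  16.9] 90.0 circ 433.2 -134.7 8.9
50.275
```

View pics/c6.png

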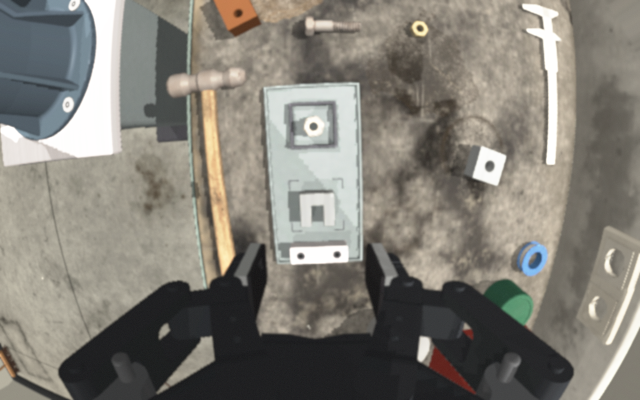

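The fork lies flat and centred (317,209), level with the step. The coupling stands in its pocket (314,126) and the square spacer is untouched (486,166). Handing in.

```bash
python3 -c "
from cell import r
r.sleep(.5);print(r.hand_in())"
```

```text
the job is handed in; nothing more can be done
None
```

I made up both kits and handed the job in after about 51 s: the high tray has the cartridge in its collar and the ring on the oblong; the low tray has the coupling in its pocket and the fork. In the last pictures both piles were level with their steps and within about 1 mm of centre, and I left the spare square spacer where it was.

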